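Hold the soil sample chest open at 40 degrees

ROBOT

A 6-joint arm with a two-finger parallel gripper is mounted at the origin on the work surface. World frame = base frame: x ahead of the robot, y to its left, z up, the work surface at z = 0. Lengths are in mm, angles in rad, forces in N, time in s.
With the tool pointing down it reaches from about 325 to 1000 mm from the base axis. Payload 5.1 kg.
Tool frame: the origin (TCP) lies at the centre of the arm's flange, where the gripper is bolted on; the fingertips stand 173 mm ahead of it and the grasp point (between the pads) lies ahead of it (manip.pinch_z is the z of the grasp point in the tool frame, in mm); z points along the fingers, y is the line along which they close (so a half turn about z gives the same grasp; the last joint's range is limited). The gripper opens to 85 mm and grips with 20 to 120 N. Pads are 22 mm wide; open, the fingers measure 114 mm over their backs; the gripper's body (76 mm by 85 mm) begins 54 mm behind the grasp point. The pads swing forward as they close: fully open they stand 13 mm farther back than shut.
Start: joints at [1.098, 0.124, 1.65, -0, 1.367, -0.083], TCP at [247.022, 601.221, 404.722] pointing down, gripper open.
Joint ranges: [-2.61, 2.61], [-1.02, 2.33], [0.03, 2.71], [-1.35, 4.49], [0.32, 2.68], [-2.91, 2.91]. Speed limits (rad/s): [2.57, 2.57, 3.14, 3.14, 3.14, 3.14].

INTERFACE

Orientations are given as a unit quaternion [w, x, y, z].
In Python, from rig import manip, eyes, order, search_frame, mark_of gives the robot as it stands. The module is installed in compiled form; this text tells all that it offers.
- The arm moves only by the shell command python3 -m inch 'ROWS' [FORCE]. ROWS is text: rows parted by semicolons, each of 5 numbers parted by spaces: the shift along the world's x, y, z in m, then the turn about the world's z in degrees, then the opening, from 0 (shut) to 1 (fully open). In form: tx ty tz roll hand; .... A call has 1 to 12 rows; each row shifts and turns the commanded pose from where the row before left it; what a row does not reach is not made up. A row lasts 1/8 s, in which the tool goes at most 62.5 mm and 10.7 degrees, less where a joint would pass 70% of its speed; a pose out of reach is approached as far as the arm can. A call is refused whole if a number of a shift passes 0.0625 or a number of a turn 10.7, either way. A call with a gripper value outside its range is refused whole. The fingers move at their own pace and stop on an object; FORCE is the grip in N (left out, the last holds). Time passes only in rows, so rows that do not move let the fingers close. It gives the time, the measured TCP pose, the force, the opening and the grip force at its end, in the units of the state.
- manip.get_state(): the state, without advancing time (a new reading comes with each control period).
- eyes.capture(name): name is "scene" or "side" or "wrist"; returns the picture (420x560x3 uint8, blue, green, red); there is no depth.
- eyes.camera_info(name): a dict with "K" (3x3 intrinsics, pixels), "k1" (the pictures are not rectified: a ray, as slopes to the right and down, at radius r is drawn at 1 + k1 r^2 times it, then the intrinsics apply), "extrinsics" (4x4, takes a point from world to camera coordinates). Camera axes: x right, y down, z forward; pixel columns grow to the right and rows downward; lengths in mm; the calibration is good to about 2 mm. A picture is of the moment at which its call begins: read the wrist's pose just before it. camera_info takes no time and is no camera call; for the wrist camera it gives the pose at the moment of the call.
- order.close_job(): hands the job in; it is judged then, once.
Trained networks look in the newest picture that a camera, given by its name, has taken for a name from the list of things; names that differ only in an ending like _2 or _b are one class to them, and where a whole thing is asked for, a point or a joint stands for the part that bears it (a point fixed in the world has none). Each returns a list of dicts, best first, with "score" (0 to 1); they miss things now and then, are a little off and sometimes report something else, mostly with a low value. They report only what shows in the picture. A call takes as long as a camera call.
- search_frame(label, camera): "pixel" ([column, row] in pixels, amid what is visible of it).
- mark_of(label, camera): "pixel" ([column, row] in pixels: a listed point, or the origin of a listed thing).
The state is a dict: "t": time; "joints": joint angles; "qd": joint speeds; "joint_torque": joint torques, N m; "eef_pos": TCP position; "ee_rot": TCP orientation; "contact_force": force on the tool from outside, world axes, zero at the start; "ft_torque": the same for the moment, N m; "grip_width": opening from 0.0 (shut) to 1.0 (fully open); "finger_force": force on a finger pad.
Only numpy, scipy, OpenCV 4.12 (cv2) and the standard library are available. Lean on these libraries where they do the work, as an engineer would, in place of code of your own. Each camera call takes 0.05 s, during which the arm holds its last target. There are 200 camera calls.

TASK

Open the soil sample chest and hold its lid open at 40 degrees, the long red mark on the white quadrant at its side, so that a colleague can get at the tins: first turn the red clamp knob anticlockwise as far as it goes (nearly a quarter turn), then slide the yellow-post bolt towards the knob, all the way, then raise the clear lid by its black grip. The lid falls shut if released, so finish while holding it still at 40 degrees with the gripper, nothing else propping it; leave the tins and everything else where they stand.

Things in the scene. Friction and masses are not known exactly. Their poses are not given: they have to be found in the camera images.
- chest: Grey chest fixed to the bench, 220 (x) by 360 (y) by 80 mm high; origin: centre of its underside, z up, front at its -x. Its frame, mm: white latch deck in front, x -195 to -110, y -180 to 20, top z 66; clear lid over the whole top, shut top face z 90; rigid white quadrant on its left side, y 190 to 200, x -5 to 115, up to z 190, ticks each 10 degrees, long red mark at 40.
- knob_grip (a point): Grip point of the red clamp knob, on its upright axis, at (-145, -160, 120) mm in the chest frame. The grip is an upright red bar 12 mm thick, 44 mm long, 37 mm high (chest z 98 to 135 mm), its length along the point's y. Below it a dark cam arm, 50 mm long, 14 mm wide, top at z 93 mm, points along the point's +y and blocks the bolt.
- knob (a joint): Knob angle, rad: near 0 (starts 0 to 0.12) red bar and cam arm point along the chest's +y and block the bolt; grows anticlockwise seen from above, to a stop at 1.5 with the arm towards the chest's front (-x). From 1.2 on the bolt is free over its full travel. Friction 0.12 N m; it stays where left.
- bolt_post (a point): Top centre of the yellow post on the sliding bolt: 14 by 14 mm, 37 mm tall (top z 130 mm, steel bar's top z 93 mm in the chest frame). With the bolt shut it is at (-145, -50, 130) mm in the chest frame; axes as the chest's. The bar, 16 mm wide, lies along y; its +y end lies over a tab of the lid and keeps it shut.
- bolt (a joint): Travel of the bolt, m: 0 shut, grows as it slides along the chest's -y (towards the knob) to a stop at 0.040; from 0.020 on the lid is free. Friction about 1.5 N; it stays where it is left.
- lid_handle (a point): Centre of the lid's black grip, a cylinder 26 mm across, 30 mm wide, axis along the chest's y, on a 12 mm stalk ahead of the lid's front edge. At (-160, 105, 85) mm in the chest frame with the lid shut. Pinched on its two end faces (fingers apart along chest y) it can turn between the pads as the lid rises. Only the bench lies below it.
- lid_hinge (a point): Point of the hinge line, at (110, 105, 81) mm in the chest frame, at the same chest y as the grip. The hinge line runs along the chest's y; the grip's centre moves on a circle of 270 mm radius about it, starting 4 mm above the level of the hinge, rising and going to the chest's +x.
- lid (a joint): Opening angle of the lid, rad: 0 shut, 40 degrees = 0.698, stop at 1.4. The lid weighs about 0.6 kg (0.4 to 0.8) and falls shut when let go; lifting at the grip takes 2 to 4 N.
- tin0: Soil sample tin, closed aluminium can 62 mm across and 55 mm high, standing inside the chest under the lid; origin at the centre of its underside. Bystander: leave alone.
- tin1: Soil sample tin, closed aluminium can 62 mm across and 55 mm high, standing inside the chest under the lid; origin at the centre of its underside. Bystander: leave alone.
- tin2: Soil sample tin, closed aluminium can 62 mm across and 55 mm high, standing inside the chest under the lid; origin at the centre of its underside. Bystander: leave alone.
- beaker: glass beaker, 72 mm across, 95 mm high, on the bench to the left; origin at the centre of its underside. Bystander: leave alone.
- wash_bottle: white bottle with red cap, 66 mm across, 160 mm high, on the bench to the left; origin at the centre of its underside. Bystander: leave alone.
- mortar: white ceramic mortar bowl, 110 mm across, 60 mm high, on the bench to the right; origin at the centre of its underside. Bystander: leave alone.
- scoop: wooden-handled scoop, 190 mm long, lying on the bench to the right. Bystander: leave alone.

How it is judged (in metres and radians):
On the way, in this order (a step that is already met when the one before it is completed fails the run):
1. the clamp knob is turned anticlockwise, off the bolt, while bolt and lid are still shut (value of joint knob above 1.15 rad and value of joint bolt below 0.015 m and value of joint lid below 0.05 rad), for 0.1 s.
2. the bolt is slid back with the lid still shut (value of joint bolt above 0.03 m and value of joint lid below 0.05 rad), for 0.1 s.
At the end, for the whole second after the job is handed in: The lid stands still at 40 degrees, 5 either way (0.611 to 0.785 rad), carried by the fingers (over 0.5 N) and touched by no loose thing; the knob is past 1.0 rad, the bolt past 25 mm; tins, beaker, bottle, mortar and scoop are within 30 mm of where they began (value of joint lid between 0.611 and 0.785 rad and velocity of joint lid between -0.08 and 0.08 rad/s and contact force between the fingers and lid above 0.5 N and value of joint knob above 1 rad and value of joint bolt above 0.025 m and contact force between lid and tin0 below 0.1 N and contact force between lid and tin1 below 0.1 N and contact force between lid and tin2 below 0.1 N and contact force between lid and beaker below 0.1 N and contact force between lid and wash_bottle below 0.1 N and contact force between lid and mortar below 0.1 N and contact force between lid and scoop below 0.1 N and distance of each of tin0, tin1, tin2, beaker, wash_bottle, mortar, scoop from where it was at the start of the episode below 0.03 m); the arm keeps its last pose, push and grip.
It fails at once if a tin, the beaker, the bottle, the mortar or the scoop is displaced by more than 30 mm (distance of any of tin0, tin1, tin2, beaker, wash_bottle, mortar, scoop from where it was at the start of the episode above 0.03 m).
It also fails if it takes over 58 s, if anything falls off the work surface, if the arm or the gripper's body presses on something with over 40 N, if the wrist force passes 120 N, or if a joint passes its speed limit or range.

## Working session

There is one attempt and no reset: what is moved stays moved. The work goes in short steps, Python scripts to look and compute and a shell command to move; the robot and the scene stay as the last step left them, time stands still between calls to the robot, and variables do not carry over. Pictures are saved under pics/ and viewed, at most 10 in all, crops included, and the job is handed in when it is done.

```bash
mkdir -p pics
cat > h.py <<'E'
import numpy as np, cv2
from rig import manip, eyes, order, search_frame, mark_of
from scipy.optimize import least_squares
PTS={'knob_grip':(-145,-160,120),'bolt_post':(-145,-50,130),'lid_handle':(-160,105,85),'lid_hinge':(110,105,81),'chest':(0,0,0)}
def proj(info,P):
    E=np.array(info['extrinsics']);K=np.array(info['K']);c=E[:3,:3]@P+E[:3,3]
    s=c[:2]/c[2];s=s*(1+info['k1']*(s@s));return np.array([K[0,0]*s[0]+K[0,2],K[1,1]*s[1]+K[1,2]])
def w(p,P):
    c,s=np.cos(p[2]),np.sin(p[2]);return np.array([p[0]+c*P[0]-s*P[1],p[1]+s*P[0]+c*P[1],P[2]+(p[3] if len(p)>3 else 0)])
E
python3 - <<'E'
from h import *
obs=[]
for c in ('scene','side'):
    im=eyes.capture(c);cv2.imwrite(f'pics/{c}0.png',im);info=eyes.camera_info(c)
    for n in PTS:
        r=mark_of(n,c)
        print(c,n,[(np.round(d['pixel']),round(d['score'],2)) for d in r[:2]])
        if r and r[0]['score']>.3: obs.append((info,c,n,np.array(r[0]['pixel'])))
f=lambda p:np.concatenate([proj(i,w(p,PTS[n]))-x for i,c,n,x in obs])
best=min((least_squares(f,[600,0,a],loss='soft_l1',f_scale=3,x_scale=[100,100,.3]) for a in np.arange(-3,3,.5)),key=lambda r:r.cost)
print(best.x,best.cost)
for (i,c,n,x),e in zip(obs,f(best.x).reshape(-1,2)): print(c,n,e.round(1))
for n in PTS: print(n,w(best.x,PTS[n]).round(1))
s=manip.get_state();print(s['eef_pos'],s['ee_rot'],s['t'],manip.pinch_z)
cv2.imwrite('pics/both.png',cv2.resize(np.hstack([cv2.imread('pics/scene0.png'),cv2.imread('pics/side0.png')]),(800,300)))
E
```

```text
scene knob_grip [(array([234., 165.]), 0.49)]
scene bolt_post [(array([266., 167.]), 0.49)]
scene lid_handle [(array([321., 185.]), 0.83), (array([441., 238.]), 0.55)]
scene lid_hinge [(array([296., 261.]), 0.76), (array([440., 237.]), 0.37)]
scene chest [(array([269., 232.]), 0.83)]
side knob_grip [(array([257., 253.]), 0.6)]
side bolt_post [(array([252., 228.]), 0.48), (array([221., 350.]), 0.34)]
side lid_handle [(array([237., 210.]), 0.65)]
side lid_hinge [(array([312., 202.]), 0.78)]
side chest []
[ 6.37418297e+02 -5.18152881e+01  7.49518788e-02] 27.24034449877996
scene knob_grip [-0.9 -4.1]
scene bolt_post [ 2.  -0.5]
scene lid_handle [-1.7 -2.5]
scene lid_hinge [0.3 1.2]
scene chest [2.4 0. ]
side knob_grip [0.2 2.1]
side bolt_post [0.3 0.8]
side lid_handle [ 3.8 -1.7]
side lid_hinge [ 1.  -1.9]
knob_grip [ 504.8 -222.2  120. ]
bolt_post [ 496.6 -112.5  130. ]
lid_handle [470.   40.9  85. ]
lid_hinge [739.2  61.1  81. ]
chest [637.4 -51.8   0. ]
[247.03850162 601.20775108 404.76547504] [1.86320467e-05 1.93676805e-01 9.81065387e-01 3.30222158e-05] 0.6 154.70000000000002
```

View pics/scene0.png

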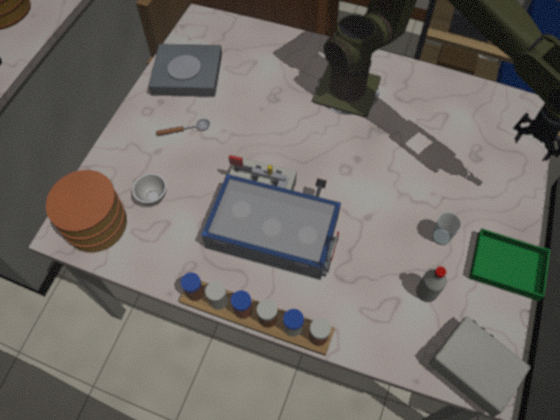

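The scene picture shows the knob near (235,161), the yellow post at (268,169) and the black grip at (321,183), which agrees with the fit (chest at 637,-52, yaw 4.3°). I'm moving above the knob.

```bash
python3 -m inch '0.016 -0.0515 0 -3.75 1;0.016 -0.0515 0 -3.75 1;0.016 -0.0515 0 -3.75 1;0.016 -0.0515 0 -3.75 1;0.016 -0.0515 0 -3.75 1;0.016 -0.0515 0 -3.75 1;0.016 -0.0515 0 -3.75 1;0.016 -0.0515 0 -3.75 1;0.016 -0.0515 0 -3.75 1;0.016 -0.0515 0 -3.75 1;0.016 -0.0515 0 -3.75 1;0.016 -0.0515 0 -3.75 1' 40
python3 -m inch '0.016 -0.0515 0 -3.75 1;0.016 -0.0515 0 -3.75 1;0.016 -0.0515 0 -3.75 1;0.016 -0.0515 0 -3.75 1;0 0 0 0 1;0 0 0 0 1'
cat > look.py <<'E'
import sys
from h import *
obs=[]
names=sys.argv[2:]
info=eyes.camera_info('wrist');im=eyes.capture('wrist');cv2.imwrite(f'pics/{sys.argv[1]}.png',im)
p0=[637.4,-51.8,.075]
for n in names:
    r=mark_of(n,'wrist')
    for d in r[:2]: print(n,np.round(d['pixel']),round(d['score'],2),'exp',proj(info,w(p0,PTS[n])).round())
    if r:
        # point on plane z=known height
        x=np.array(r[0]['pixel']);z=PTS[n][2]
        q=least_squares(lambda q:proj(info,np.array([q[0],q[1],z]))-x,w(p0,PTS[n])[:2],x_scale=100).x
        print('  world at z',z,q.round(1),'fit',w(p0,PTS[n]).round(1))
s=manip.get_state();R=s['ee_rot'];print(np.round(s['eef_pos'],1),'jaw deg',np.degrees(2*np.arctan2(R[2],R[1]))-90,s['t'])
E
python3 look.py w1 knob_grip bolt_post lid_handle lid_hinge chest
```

```text
t: 2.1
eef_pos: [439.1, -18.6, 405.2]
ee_rot: [0.001, 0.555, 0.832, 0.0]
contact_force: [0.2, -0.4, -0.4]
grip_width: 0.998
finger_force: 0.0
t: 2.85
eef_pos: [502.9, -222.7, 404.5]
ee_rot: [-0.0, 0.658, 0.753, 0.0]
contact_force: [-0.1, 0.9, -0.1]
grip_width: 1.0
finger_force: 0.0
knob_grip [280. 202.] 0.57 exp [287. 208.]
  world at z 120 [ 497.8 -217.7] fit [ 504.8 -222.2  120. ]
bolt_post [290.  71.] 0.86 exp [296.  75.]
bolt_post [281. 203.] 0.48 exp [296.  75.]
  world at z 130 [ 491.9 -110.3] fit [ 496.6 -112.5  130. ]
chest [417.  49.] 0.6 exp [420.  52.]
  world at z 0 [633.9 -49.9] fit [637.4 -51.8   0. ]
[ 502.9 -221.8  405. ] jaw deg 7.747470808141827 3.15
```

View pics/w1.png

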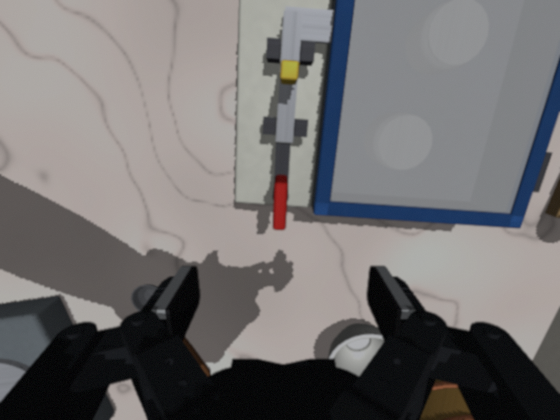

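The wrist picture shows the red bar at (280,203), almost upright in the image, the post at (290,70), and a clear way down. The knob is at about (499,-218). I'll descend and grip it.

```bash
python3 -m inch '-0.003 0.003 -0.03 -2.5 1;0 0 -0.04 0 1;0 0 -0.04 0 1;0 0 -0.018 0 1;0 0 0 0 1;0 0 0 0 0;0 0 0 0 0;0 0 0 0 0;0 0 0 0 0;0 0 0 0 0;0 0 0 0 0' 40
```

```text
t: 4.53
eef_pos: [499.8, -220.0, 277.4]
ee_rot: [-0.0, 0.675, 0.738, -0.001]
contact_force: [-5.2, 0.6, 5.7]
grip_width: 0.132
finger_force: 40.6
```

```bash
python3 -m inch '0 0 0 8 0;0 0 0 8 0;0 0 0 8 0;0 0 0 8 0;0 0 0 8 0;0 0 0 8 0;0 0 0 8 0;0 0 0 8 0;0 0 0 8 0;0 0 0 8 0;0 0 0 2 0;0 0 0 0 0'
python3 -c "
from h import *
s=manip.get_state();R=s['ee_rot'];print(s['ft_torque'],s['contact_force'],np.degrees(2*np.arctan2(R[2],R[1]))-90)"
```

```text
t: 6.02
eef_pos: [500.7, -218.8, 277.4]
ee_rot: [0.001, 0.025, 1.0, 0.002]
contact_force: [2.1, 6.6, 3.7]
grip_width: 0.136
finger_force: 40.4
[ 0.96671439 -0.20769028  0.08573401] [2.0627385  6.5981801  3.66948254] 87.16103066681092
```

```bash
python3 -m inch '0 0 0 2 0;0 0 0 0 0;0 0 0 0 1;0 0 0 0 1;0 0 0 0 1;0 0 0 0 1;0 0 0.05 0 1;0 0 0.05 4.3 1;0.02 0.05 0.02 0 1;0.03 0.05 0.01 0 1;0 0 0 0 1;0 0 0 0 1'
python3 look.py w2 knob_grip bolt_post lid_handle
```

```text
t: 7.52
eef_pos: [549.9, -119.7, 406.3]
ee_rot: [-0.0, -0.031, 1.0, -0.0]
contact_force: [1.0, -0.3, 0.5]
grip_width: 1.002
finger_force: 0.0
knob_grip [170. 143.] 0.72 exp [168. 152.]
  world at z 120 [ 497.2 -219.7] fit [ 504.8 -222.2  120. ]
bolt_post [298. 143.] 0.91 exp [295. 151.]
  world at z 130 [ 489.5 -110.3] fit [ 496.6 -112.5  130. ]
lid_handle [462. 124.] 0.95 exp [453. 128.]
  world at z 85 [465.5  48. ] fit [470.   40.9  85. ]
[ 549.5 -120.8  406.1] jaw deg 93.36877377144691 7.725
```

View pics/w2.png

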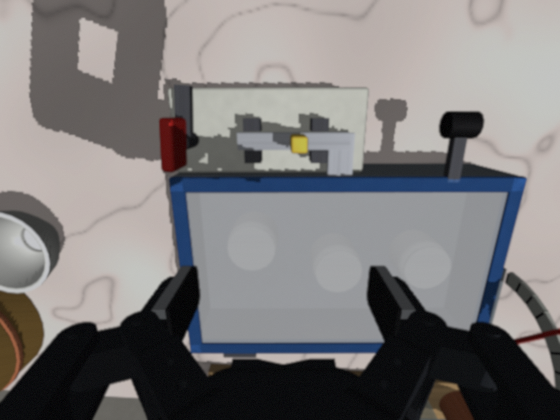

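The knob arm now points to the front (bar at (173,143)). The post is at (300,143) and the grip at (462,124). Next I'll grip the post high, clear of the guides.

```bash
python3 -m inch '-0.03 0.0055 -0.03 0 1;-0.029 0.005 -0.03 0 1;0 0 -0.04 0 1;0 0 -0.026 0 1;0 0 0 0 1;0 0 0 0 0;0 0 0 0 0;0 0 0 0 0;0 0 0 0 0;0 0 0 0 0;0 0 0 0 0' 30
```

```text
t: 9.1
eef_pos: [491.3, -109.3, 281.5]
ee_rot: [0.0, -0.03, 1.0, -0.0]
contact_force: [-1.9, -0.5, 5.4]
grip_width: 0.154
finger_force: 33.9
```

```bash
python3 -m inch '0.0007 -0.01 0 0 0;0.0007 -0.01 0 0 0;0.0007 -0.01 0 0 0;0.0007 -0.01 0 0 0;0 -0.001 0 0 0;0 0 0 0 0'
```

```text
t: 9.85
eef_pos: [494.0, -149.2, 281.5]
ee_rot: [-0.0, -0.03, 1.0, 0.002]
contact_force: [-2.7, 8.6, 8.5]
grip_width: 0.155
finger_force: 34.5
```

```bash
python3 -m inch '0 0.001 0 0 0.5;0 0 0 0 0.5;0 0 0 0 0.5;0 0 0.05 0 0.5;0 0.01 0.05 0 1;0.006 0.04 0.015 0 1;0.01 0.05 0 0 1;0.01 0.05 0 0 1;0 0.04 0 0 1;0 0 0 0 1;0 0 0 0 1'
python3 look.py w3 knob_grip bolt_post lid_handle
```

```text
t: 11.22
eef_pos: [519.8, 40.4, 395.5]
ee_rot: [-0.0, -0.03, 1.0, -0.0]
contact_force: [0.0, -0.6, -0.0]
grip_width: 1.004
finger_force: 0.0
bolt_post [ 64. 169.] 0.89 exp [ 99. 178.]
  world at z 130 [ 490.7 -140.3] fit [ 496.6 -112.5  130. ]
lid_handle [289. 143.] 0.88 exp [286. 150.]
  world at z 85 [462.9  42.6] fit [470.   40.9  85. ]
[519.9  39.7 395.7] jaw deg 93.36805097238877 11.425
```

View pics/w3.png

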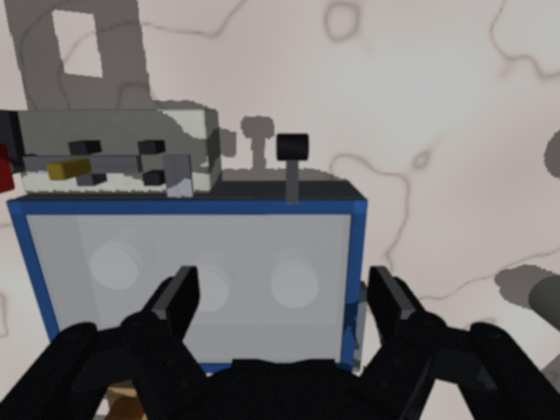

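The post at (64,169) has moved over, and the black grip is at (291,147), world about (463,43). I'll descend onto it and pinch the end faces.

```bash
python3 -m inch '-0.028 0.0015 -0.02 0 1;-0.028 0.0015 -0.02 0 1;0 0 -0.04 0 1;0 0 -0.04 0 1;0 0 -0.036 0 1;0 0 0 0 1;0 0 0 0 0;0 0 0 0 0;0 0 0 0 0;0 0 0 0 0;0 0 0 0 0' 50
```

```text
t: 12.8
eef_pos: [464.5, 44.7, 241.7]
ee_rot: [0.001, -0.03, 1.0, 0.002]
contact_force: [-2.0, 7.3, 5.8]
grip_width: 0.34
finger_force: 51.1
```

```bash
python3 -m inch '0 0.0015 0 0 0;0.001 0 0.0188 0 0;0.0022 0.0002 0.0187 0 0;0.0035 0.0002 0.0185 0 0;0 0 0 0 0'
```

```text
t: 13.42
eef_pos: [471.0, 45.7, 296.9]
ee_rot: [0.001, -0.03, 1.0, 0.0]
contact_force: [3.4, 0.5, -4.4]
grip_width: 0.344
finger_force: 50.1
```

Lifting force is modest, so the lid is free. Raising it the rest of the way.

```bash
python3 -m inch '0.0048 0.0003 0.0182 0 0;0.0061 0.0004 0.0178 0 0;0.0073 0.0005 0.0174 0 0;0.0085 0.0006 0.0168 0 0;0.0097 0.0007 0.0162 0 0;0.0108 0.0008 0.0155 0 0;0.0118 0.0008 0.0147 0 0;0 0 0 0 0;0 0 0 0 0;0 0 0 0 0'
python3 - <<'E'
from h import *
ims=[]
for c in('side','scene'):
    im=eyes.capture(c);r=mark_of('lid_handle',c);i=eyes.camera_info(c)
    for d in r[:2]: print(c,np.round(d['pixel']),d['score'])
    for a in(35,40,45):
        f=np.radians(a+.85);print(a,proj(i,w([632.5,-49.5,.07],(110-270*np.cos(f),105,81+270*np.sin(f)))).round())
    ims.append(cv2.resize(im[130:290,180:380],(800,640))[:300*2] if c=='scene' else im)
cv2.imwrite('pics/s4.png',cv2.resize(ims[0][110:330,160:440],(760,597)))
s=manip.get_state();print(s['eef_pos'],s['t'],s['contact_force'],s['finger_force'])
E
```

```text
t: 14.68
eef_pos: [529.3, 49.6, 412.7]
ee_rot: [0.0, -0.03, 1.0, -0.0]
contact_force: [-1.8, -2.6, -0.3]
grip_width: 0.343
finger_force: 51.3
side [253. 169.] 0.56
35 [253. 173.]
40 [257. 168.]
45 [262. 164.]
scene [318. 168.] 0.85
35 [319. 167.]
40 [319. 167.]
45 [317. 168.]
[529.34692887  49.55827681 412.61266288] 14.875 [-2.50572715 -3.0322889   0.13838945] 51.29234254360199
```

View pics/s4.png

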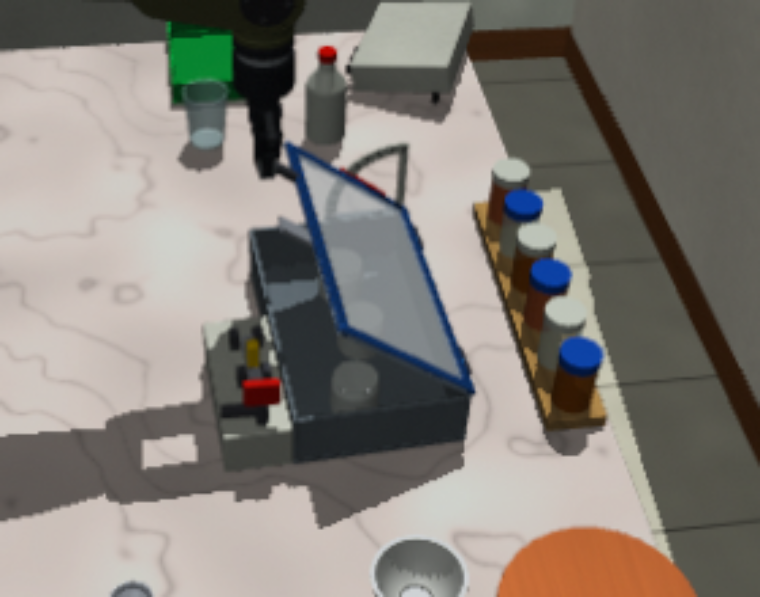

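The lid is up, held by its grip. The red mark lies along its edge, and TCP rise (172 mm) and run (65 mm) both give about 40°. Knob and bolt are clear. Handing in.

```bash
python3 -c "
from rig import order
print(order.close_job())"
```

```text
the job is handed in; nothing more can be done
None
```

I turned the knob to its open side, slid the bolt fully back, and handed the job in with the gripper holding the lid still at about 40 degrees; no pass or fail was reported back.

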